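# Load the section cases on the sloped feeder lane of the microscope bench

### The arm

A 7-joint arm with a two-finger parallel gripper is mounted at the origin on the work surface. World frame = base frame: x ahead of the robot, y to its left, z up, the work surface at z = 0. Lengths are in m, angles in degrees, forces in N, time in s.
With the tool pointing down it reaches from about 0.425 to 0.875 m from the base axis. Payload 4.7 kg.
Tool frame: the origin (TCP) lies at the very end of the fingers, on their centre line; the grasp point (between the pads) lies 19 mm behind it (env.grasp_offset is the distance from the TCP to the grasp point, in m); z points along the fingers, y is the line along which they close (so a half turn about z gives the same grasp; the last joint's range is limited). The gripper opens to 87 mm and grips with 3 to 60 N. Pads are 19 mm wide; open, the fingers measure 117 mm over their backs; the gripper's body (75 mm by 190 mm) begins 51 mm behind the grasp point.
Start: joints at [-71.786, 18.392, -4.016, 83.108, 1.295, 78.541, -3.26], TCP at [0.194, 0.62, 0.223] pointing down, gripper open.
Joint ranges: [-163.93, 163.93], [-17.29, 119.83], [-79.2, 71.16], [3.27, 140.29], [-89.18, 269.18], [5.43, 117.66], [-154.24, 154.24]. Speed limits (degrees/s): [147.25, 147.25, 180, 180, 180, 180, 180].

### API

Orientations are given as [roll, pitch, yaw] about the fixed x, y, z axes, in that order (R = Rz(yaw) Ry(pitch) Rx(roll)).
In Python, from cell import env gives the robot as it stands. The module is installed in compiled form; this text tells all that it offers.
- The arm moves only by the tool drive_tool, never from a script. Its argument "moves" is one flat list of numbers, 5 for each row, row after row: the shift along the tool's x, y, z in units of 40 mm (1.0 is 40 mm), then the turn about the tool's z in units of 10 degrees (1.0 is 10 degrees), then the finger opening in mm, from 0 to 87. A call has 1 to 5 rows; each row is the pose to reach, as a shift and turn from the pose commanded when the call began, along the tool's axes at that moment; what a row does not reach only later rows make up. A row lasts 1/8 s, in which the tool goes at most 62.5 mm and 10.7 degrees, less where a joint would pass 70% of its speed; a pose out of reach is approached as far as the arm can. A call with a gripper value outside its range is refused whole. The fingers move at their own pace and stop on an object; "squeeze" is the grip in N (left out, the last holds). Time passes only in rows, so rows that repeat a pose let the fingers close. It gives the time, the measured TCP pose, the force, the opening and the grip force at its end, in the units of the state.
- env.get_obs(): the state, without advancing time (a new reading comes with each control period).
- env.read_camera(name): name is "side" or "top" or "wrist"; returns (picture, depth): 400x640x3 uint8, red, green, blue; 400x640 float32, m along the optical axis (not along the pixel's ray), 0 where there is no reading.
- env.camera_model(name): a dict with "K" (3x3 intrinsics, pixels), "rvec" (rotation vector, rad) and "tvec" (3), from world to camera coordinates, as OpenCV has them; the wrist camera has in their place "tool_from_camera" (4x4, takes a point from camera to tool coordinates, whose origin is the TCP and whose axes are the flange's). Camera axes: x right, y down, z forward; pixel columns grow to the right and rows downward; lengths in m; the calibration is good to about 2 mm. A picture is of the moment at which its call begins: read the wrist's pose just before it. camera_model takes no time and is no camera call.
- env.sign_off(): hands the job in; it is judged then, once.
The state is a dict: "time_s": time; "qpos": joint angles; "joint_velocities": joint speeds; "effort": joint torques, N m; "tool_pos": TCP position; "tool_rot": TCP orientation; "force": force on the tool from outside, world axes, zero at the start; "wrist_torque": the same for the moment, N m; "grip_width": finger opening in m; "grasp_force": force on a finger pad.
Only numpy, scipy, OpenCV 4.12 (cv2) and the standard library are available. Lean on these libraries where they do the work, as an engineer would, in place of code of your own. Each camera call takes 0.05 s, during which the arm holds its last target. There are 200 camera calls.

### The job

Get the sloped roller feeder ready for the microscope: turn the handwheel until its stub, and with it the end stop, stands straight up, and let go of it. Then set the long case gently on the upper end of the rollers, lengthways and lid up, and let it roll down by itself to the stop; after that do the same with the short case, so that it comes to rest against the back of the long one. Leave the other things on the bench where they are.

Things in the scene. Friction and masses are not known exactly. Their poses are not given: they have to be found in the camera images.
- bed: Sloped roller lane, fixed: 16 free-turning grey rollers (18 mm across, 22 mm apart) between aluminium side rails. Origin: mid-lane on the plane of the roller tops, 127 mm above the bench. x runs down the 7 degree slope to the stop, y across, z square to the rollers. First and last roller axles at x = -183 and +147 mm. 60 mm clear between the rails, which are 6 mm thick and stand 8 mm above the rollers.
- lane_top (a point): Upper end of the roller lane: end of its side rails, mid-lane, on the plane of the roller tops (x = -200 mm in bed). The rollers are lightly braked: a case let go on them rolls off at once, at roughly 0.1 to 0.3 m/s.
- lane_home (a point): Where the front end of a case comes to rest against the upright stop: mid-lane, on the plane of the roller tops (x = +161 mm in bed).
- stopwheel (a joint): Angle (rad) of handwheel, shaft and end stop, turning as one on a level axle across the lower end of the lane (along y of bed). 0: stop and rim stub point straight up; positive: tipped away down the lane (1.57 level, near 3 straight down). Limits -0.35, 2.8. Stiff (0.22 N m, 4 to 5 N at the rim), stays where left. Stop: steel plate 44 mm wide, 8 thick; upright, 22 mm above the rollers.
- wheel_axle (a point): Centre of the handwheel, 85 mm above the bench, beside the lower end of the lane (on the +y side of bed). Handwheel: upright solid aluminium disc, black in the middle, radius 55 mm, 14 mm thick, flat faces looking along y of bed, with 47 mm of free space to the side rail.
- stub_tip (a point): Tip of the steel stub on the handwheel rim (10 mm thick, sticking 16 mm out of the rim, 71 mm from the axle). It points the same way as the stop.
- long_case: The longer grey hinged-lid section case, a plain box 120 x 50 x 55 mm (x, y, z) with a paper label on its lid and a steel clasp on one side. 0.25 to 0.5 kg. Origin: centre of its underside; x along its length, z up.
- short_case: The shorter grey section case, 80 x 50 x 55 mm (x, y, z), otherwise the same. 0.17 to 0.34 kg. Origin: centre of its underside; x along its length, z up.
- tin: Bystander: round aluminium sample tin, 72 mm across, 40 mm high; origin at its underside.
- oil_bottle: Bystander: small amber bottle with a black cap, 44 mm across, 90 mm high; origin at its underside.
- core: Bystander: upright grey rock core, 48 mm across, 85 mm high; origin at its underside.
- screwdriver: Bystander: a screwdriver lying on the bench, about 200 mm long.
- beaker: Bystander: clear beaker, 70 mm across, 90 mm high; origin at its underside.
- rock: Bystander: rough brown hand specimen, about 70 x 50 x 50 mm; origin at its underside.
Not all that is in view belongs to the job. Leave any blue or green look-alike of the short_case alone.

How it is judged:
By the outcome, as a careful person would: the job done as asked, in the order asked, and still so for the second after the job is handed in, with the robot touching nothing.
It also fails if it takes over 70 s, if anything falls off the work surface, if the arm or the gripper's body presses on something with over 40 N, if the wrist force passes 120 N, or if a joint passes its speed limit or range.

## Working session

There is one attempt and no reset: what is moved stays moved. The work goes in short steps, Python scripts to look and compute and a tool call to move; the robot and the scene stay as the last step left them, time stands still between calls to the robot, and variables do not carry over. Pictures are saved under pics/ and viewed, at most 10 in all, crops included, and the job is handed in when it is done.

Besides the shell and the picture viewer there is one more tool, called after "Request:" as name(argument=value, ...), one argument or row to a line, values as JSON. drive_tool: Moves the arm, as the interface text tells. Its arguments: {"type":"object","properties":{"moves":{"type":"array","items":{"type":"number"}},"squeeze":{"type":"number"}},"required":["moves"]}

```bash
mkdir -p pics; cat > h.py <<'E'
import numpy as np, cv2
from cell import env
from scipy.spatial.transform import Rotation as R
def snap(n,f):
    o=env.get_obs(); im,d=env.read_camera(n); cv2.imwrite(f'pics/{f}.png',im[:,:,::-1]); np.savez(f'pics/{f}.npz',d=d,im=im,p=o['tool_pos'],r=o['tool_rot']); return im,d
def pose(n,z):
    m=env.camera_model(n)
    if n=='wrist':
        T=np.eye(4);T[:3,:3]=R.from_euler('xyz',z['r'],degrees=True).as_matrix();T[:3,3]=z['p']
        return np.array(m['K']),T@np.array(m['tool_from_camera'])
    E=np.eye(4);E[:3,:3]=cv2.Rodrigues(np.array(m['rvec'],float))[0];E[:3,3]=np.ravel(m['tvec'])
    return np.array(m['K']),np.linalg.inv(E)
def pts(n,f):  # whole cloud in world
    z=np.load(f'pics/{f}.npz');K,T=pose(n,z);d=z['d'];v,u=np.mgrid[:400,:640]
    c=np.stack([(u-K[0,2])/K[0,0]*d,(v-K[1,2])/K[1,1]*d,d],-1)
    w=c@T[:3,:3].T+T[:3,3];w[d==0]=np.nan;return w
def ray(n,f,u,v):
    K,T=pose(n,np.load(f'pics/{f}.npz'));return T[:3,3],T[:3,:3]@np.array([(u-K[0,2])/K[0,0],(v-K[1,2])/K[1,1],1])
E
python3 - <<'E'
from h import *
o=env.get_obs(); print(o['tool_pos'],o['tool_rot'],o['time_s'])
for n in('top','side'): snap(n,n+'0')
E
```

```text
[0.19430768 0.6197023  0.22148262] [-1.79892621e+02  5.52441793e-03  1.62596997e+02] 0.0
```

View pics/top0.png

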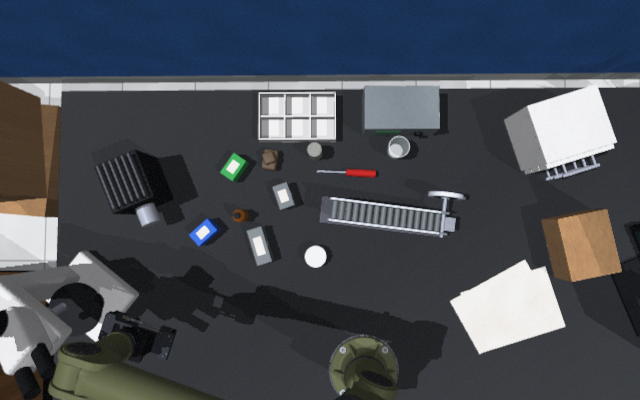

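View pics/side0.png

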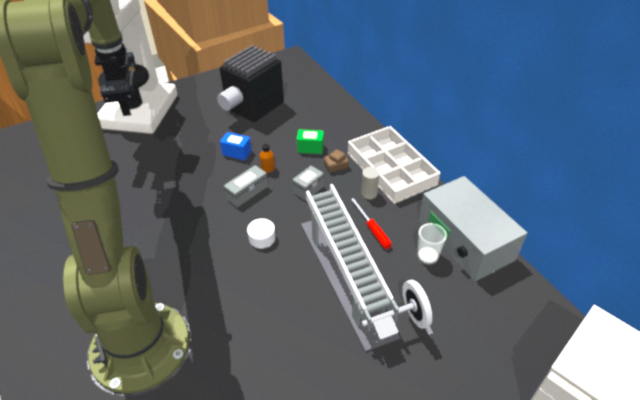

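The top view shows the long grey case at (259,245), the short grey one at (284,195) and the lane from (325,210) down to (450,222). The handwheel is at (447,195). Candidates for the short case are grey (284,195), blue (203,232) and green (233,166); the grey one fits, since the blue and green ones are the look-alikes.

```bash
python3 - <<'E'
from h import *
W=pts('top','top0');S=pts('side','side0')
np.set_printoptions(precision=3,suppress=True)
for n,u,v in [('base',365,365),('long',259,245),('short',284,195),('lane up',328,210),('lane low',440,220),('wheel',447,195),('tin',315,257),('bottle',240,215),('core',314,150),('beaker',398,147),('bench',350,260)]:
    print(n,W[v,u])
print('side wheel',S[303,417],'long',S[181,245],'short',S[178,308])
# case lids
for c,(u,v),r in [('long',(259,245),26),('short',(284,195),20)]:
    for X,nm in((W,'top'),(S,'side')):
        ctr=W[v,u]; m=(np.abs(X[...,0]-ctr[0])<.08)&(np.abs(X[...,1]-ctr[1])<.08)&(X[...,2]>.045)&(X[...,2]<.065)
        p=X[m]; rc=cv2.minAreaRect(p[:,:2].astype(np.float32)*1000); print(c,nm,len(p),np.median(p[:,2]),rc)
im=np.load('pics/top0.npz')['im'];sd=np.load('pics/side0.npz')['im']
a=cv2.resize(im[170:250,310:470],(800,400),interpolation=2)
b=cv2.resize(sd[260:360,340:450],(660,600),interpolation=2)
cv2.imwrite('pics/c1.png',cv2.resize(np.vstack([cv2.resize(im[175:245,310:470],(640,280),interpolation=2),np.hstack([cv2.resize(sd[270:350,350:446],(384,320),interpolation=2),cv2.resize(im[170:280,228:316],(256,320),interpolation=2)])])[:,:,::-1],None,fx=1,fy=1))
E
```

```text
base [0.061 0.006 0.148]
long [0.417 0.344 0.054]
short [0.581 0.262 0.055]
lane up [0.533 0.118 0.005]
lane low [ 0.497 -0.238  0.102]
wheel [ 0.574 -0.251  0.138]
tin [0.376 0.161 0.037]
bottle [0.515 0.402 0.077]
core [0.724 0.161 0.088]
beaker [ 0.747 -0.122  0.004]
bench [0.363 0.044 0.002]
side wheel [ 0.572 -0.269  0.105] long [0.415 0.337 0.055] short [0.579 0.256 0.056]
long top 587 0.05470571758505982 ((434.7599792480469, 354.458740234375), (169.9758758544922, 66.96888732910156), 26.442529678344727)
long side 614 0.05594521429514043 ((433.3531799316406, 350.55889892578125), (159.55368041992188, 63.730018615722656), 21.091978073120117)
short top 371 0.054922887097787365 ((578.1398315429688, 264.9671936035156), (79.86767578125, 49.98796844482422), 19.06374168395996)
short side 403 0.055929295047147276 ((581.516845703125, 263.449462890625), (85.13291931152344, 56.363868713378906), 22.07281494140625)
```

View pics/c1.png

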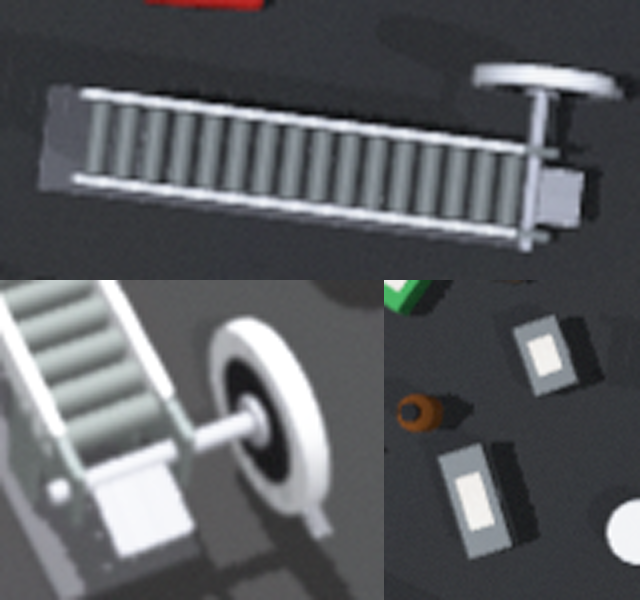

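The crop shows the wheel stub at about (318,525), pointing down-lane and downward. The stop plate lies tipped past level, and both grey cases have white labels. Next I fit the lane, wheel and lids.

```bash
python3 - <<'E'
from h import *
np.set_printoptions(precision=3,suppress=True)
W=pts('top','top0');S=pts('side','side0')
for c,(x,y),rad in [('long',(.417,.343),.075),('short',(.58,.263),.06)]:
    for X,nm in((W,'top'),(S,'side')):
        m=(np.hypot(X[...,0]-x,X[...,1]-y)<rad)&(abs(X[...,2]-.055)<.005)
        rc=cv2.minAreaRect(X[m][:,:2].astype(np.float32)*1000); print(c,nm,m.sum(),np.median(X[m][:,2]),rc)
# lane: points above .09 in area, y range
for X,nm in((W,'top'),(S,'side')):
    m=(X[...,0]>.42)&(X[...,0]<.57)&(X[...,1]<.11)&(X[...,1]>-.24)&(X[...,2]>.08)&(X[...,2]<.18)
    p=X[m]
    for it in range(1):
        # rails are highest: bins along y, report x extents & z
        for y0 in np.arange(-.22,.1,.06):
            q=p[abs(p[:,1]-y0)<.012]
            if len(q)<5: continue
            print(nm,round(y0,2),len(q),'x',np.percentile(q[:,0],[2,98]),'z',np.percentile(q[:,2],[5,50,95]))
    print(nm,'y ext',p[:,1].max())
    m=(X[...,0]>.545)&(X[...,0]<.61)&(X[...,1]<-.15)&(X[...,1]>-.36)&(X[...,2]>.02)&(X[...,2]<.18)
    p=X[m];print('wheel',nm,len(p),p.min(0),p.max(0),np.median(p,0)); np.save('pics/wh_'+nm,p)
    q=p[p[:,2]>.09]; print(np.polyfit(q[:,1],q[:,0],1), q[:,1].min(),q[:,1].max())
p=np.load('pics/wh_side.npy'); r=np.hypot(p[:,1]+.255,p[:,2]-.085); q=p[r>.06]; print(len(q),q[:12])
E
```

```text
long top 500 0.05481468646614518 ((413.3365783691406, 344.0433044433594), (119.36109161376953, 50.6435432434082), 17.578645706176758)
long side 518 0.05607547052277717 ((418.6393127441406, 343.6498107910156), (122.58079528808594, 59.832008361816406), 16.472946166992188)
short top 331 0.05514009867074643 ((578.1058349609375, 265.05596923828125), (79.88024139404297, 49.825016021728516), 19.10375213623047)
short side 340 0.0561142815983221 ((582.47314453125, 264.0638732910156), (85.27507019042969, 55.009033203125), 18.44138526916504)
top -0.22 150 x [0.453 0.525] z [0.101 0.109 0.119]
top -0.16 141 x [0.463 0.532] z [0.108 0.115 0.126]
top -0.1 146 x [0.47  0.541] z [0.115 0.124 0.134]
top -0.04 159 x [0.479 0.547] z [0.123 0.131 0.143]
top 0.02 156 x [0.485 0.556] z [0.131 0.139 0.148]
top 0.08 161 x [0.492 0.562] z [0.138 0.145 0.158]
top y ext 0.10999570680287309
wheel top 260 [ 0.545 -0.328  0.036] [ 0.587 -0.205  0.145] [ 0.572 -0.254  0.118]
[0.133 0.607] -0.310322052680191 -0.205381755514482
side -0.22 359 x [0.457 0.528] z [0.093 0.11  0.12 ]
side -0.16 330 x [0.465 0.537] z [0.105 0.117 0.128]
side -0.1 283 x [0.472 0.544] z [0.111 0.125 0.135]
side -0.04 265 x [0.48  0.552] z [0.119 0.133 0.142]
side 0.02 255 x [0.488 0.56 ] z [0.127 0.139 0.15 ]
side 0.08 277 x [0.495 0.567] z [0.108 0.146 0.157]
side y ext 0.10974121406362836
wheel side 993 [ 0.545 -0.329  0.033] [ 0.589 -0.204  0.144] [ 0.573 -0.27   0.1  ]
[0.073 0.593] -0.3167415978761518 -0.20438581335294015
88 [[ 0.575 -0.273  0.142]
 [ 0.579 -0.277  0.141]
 [ 0.577 -0.284  0.139]
 [ 0.573 -0.286  0.138]
 [ 0.577 -0.288  0.138]
 [ 0.573 -0.287  0.136]
 [ 0.574 -0.288  0.136]
 [ 0.578 -0.29   0.136]
 [ 0.574 -0.289  0.134]
 [ 0.577 -0.292  0.135]
 [ 0.57  -0.294  0.135]
 [ 0.576 -0.297  0.134]]
```

```bash
cat >> h.py <<'E'
def go(*tg):  # targets (x,y,z,yaw): units in the tool frame now
    o=env.get_obs();M=R.from_euler('xyz',o['tool_rot'],degrees=True).as_matrix()
    yw=o['tool_rot'][2]
    print('t',round(o['time_s'],2),np.round(o['tool_pos'],4),'yaw',round(yw,1))
    for x,y,z,w in tg:
        d=M.T@(np.array([x,y,z])-o['tool_pos'])/.04; t=-((w-yw+180)%360-180)/10
        print(np.round(d,2),round(t,2))
E
python3 - <<'E'
from h import *
go((.42,.36,.24,162.6),(.57,-.27,.24,82.4))
E
```

```text
t 0.1 [0.1944 0.6198 0.2216] yaw 162.6
[-7.33 -4.51 -0.45] -0.0
[-15.61 -18.42  -0.43] 8.02
```

Request:
drive_tool(
  moves=[-1.4, -0.85, -0.1, 0, 87, -2.8, -1.7, -0.2, 0, 87, -4.2, -2.6, -0.3, 0, 87, -5.6, -3.4, -0.4, 0, 87, -7.0, -4.3, -0.4, 0, 87],
)

```text
time_s: 0.72
tool_pos: [0.4006, 0.3833, 0.2385]
tool_rot: [180.0, 0.0, 162.6]
force: [0.2, 0.3, 0.3]
grip_width: 0.0871
grasp_force: 0.0
```

Request:
drive_tool(
  moves=[-0.8, -1.3, 0, 0.8, 60, -1.6, -2.6, 0, 1.6, 60, -2.4, -3.9, 0, 2.4, 60, -3.2, -5.2, 0, 3.2, 60, -4.0, -6.5, 0, 4.0, 60],
)

```text
time_s: 1.35
tool_pos: [0.4743, 0.0871, 0.2382]
tool_rot: [180.0, -0.0, 122.3]
force: [0.4, -0.1, 0.3]
grip_width: 0.0603
grasp_force: 0.0
```

```bash
python3 - <<'E'
from h import *
go((.57,-.27,.26,82.4))
E
```

```text
t 1.35 [0.4743 0.0871 0.2382] yaw 122.3
[-8.82 -2.76 -0.55] 3.99
```

Request:
drive_tool(
  moves=[-1.4, -0.4, 0, 0.8, 45, -2.8, -0.9, -0.1, 1.6, 45, -4.2, -1.3, -0.2, 2.4, 45, -5.6, -1.7, -0.3, 3.2, 45, -7.0, -2.2, -0.4, 4.0, 45],
)

```text
time_s: 1.98
tool_pos: [0.5514, -0.1955, 0.2543]
tool_rot: [180.0, -0.0, 82.4]
force: [0.9, 0.4, 0.1]
grip_width: 0.0448
grasp_force: 0.0
```

```bash
python3 - <<'E'
from h import *
snap('wrist','w1')
W=pts('wrist','w1')
for X in [W]:
    m=(X[...,0]>.545)&(X[...,0]<.61)&(X[...,1]<-.19)&(X[...,1]>-.36)&(X[...,2]>.03)&(X[...,2]<.17)
    p=X[m];print(len(p),p.min(0),p.max(0));q=p[p[:,2]>.11];print(np.polyfit(q[:,1],q[:,0],1),np.median(q,0))
go((.57,-.293,.15,82.4))
E
```

```text
1576 [ 0.54505471 -0.30693982  0.03247928] [ 0.59136781 -0.20624958  0.14057638]
[0.20328638 0.6276401 ] [ 0.57850274 -0.237976    0.13101434]
t 2.02 [ 0.5508 -0.2059  0.2548] yaw 81.6
[-2.06  0.79  2.64] -0.08
```

View pics/w1.png

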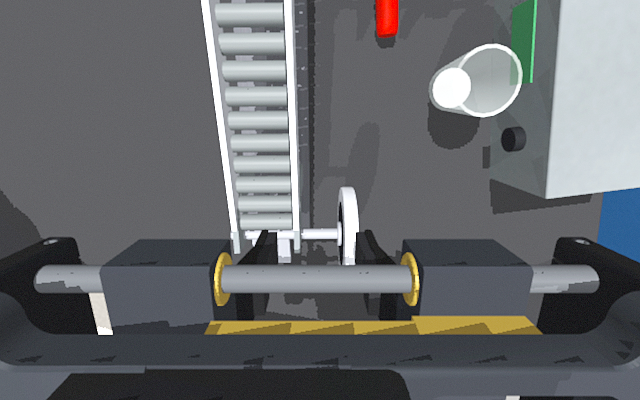

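The wrist view shows the wheel edge-on at (348,225) and the lane's lower end at (265,235). The fingers are close to it. I move down-lane and look again once settled.

Request:
drive_tool(
  moves=[-1.0, 0.4, 0.7, 0, 45, -2.0, 0.8, 1.4, 0, 45, -2.1, 0.8, 1.4, 0, 45, -2.1, 0.8, 1.4, 0, 45],
)

```text
time_s: 2.52
tool_pos: [0.5718, -0.2813, 0.1983]
tool_rot: [-180.0, -0.0, 82.6]
force: [0.5, 0.8, 0.3]
grip_width: 0.045
grasp_force: 0.0
```

```bash
python3 - <<'E'
from h import *
np.set_printoptions(precision=3,suppress=True)
snap('wrist','w2')
X=pts('wrist','w2')
m=(X[...,0]>.545)&(X[...,0]<.61)&(X[...,1]<-.19)&(X[...,1]>-.36)&(X[...,2]>.03)&(X[...,2]<.17)
p=X[m];print(len(p),p.min(0),p.max(0))
for z in (.1,.11,.12,.13,.137):
    q=p[abs(p[:,2]-z)<.004]
    if len(q)>3: print(z,len(q),np.percentile(q[:,0],[5,50,95]),np.percentile(q[:,1],[5,50,95]))
go((.57,-.293,.15,82.4))
E
```

```text
2699 [ 0.545 -0.329  0.064] [ 0.592 -0.206  0.141]
0.1 149 [0.567 0.58  0.589] [-0.267 -0.256 -0.208]
0.11 121 [0.568 0.583 0.59 ] [-0.308 -0.214 -0.211]
0.12 244 [0.568 0.58  0.589] [-0.304 -0.222 -0.217]
0.13 525 [0.57  0.579 0.588] [-0.294 -0.236 -0.227]
0.137 1159 [0.571 0.578 0.585] [-0.283 -0.259 -0.239]
t 2.58 [ 0.572 -0.281  0.199] yaw 82.7
[-0.32 -0.02  1.22] 0.03
```

View pics/w2.png

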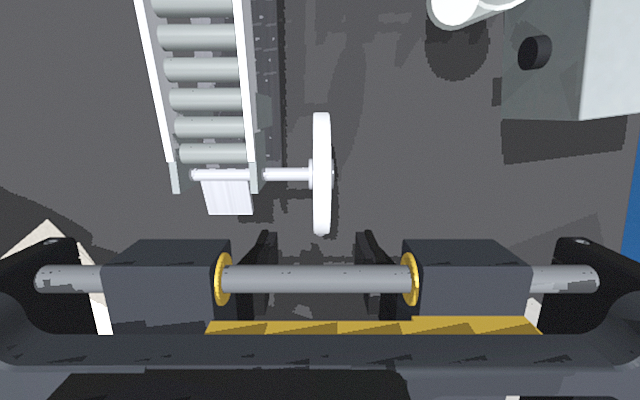

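The disc runs from (320,115) to (320,235), midway between the fingers. I lower over the rim on its down-lane upper quarter and grip.

Request:
drive_tool(
  moves=[-0.32, 0, 1.2, 0, 45, -0.32, 0, 2.3, 0, 45, -0.32, 0, 2.5, 0, 30, -0.32, 0, 2.5, 0, 5, -0.32, 0, 2.5, 0, 5],
  squeeze=30,
)

```text
time_s: 3.2
tool_pos: [0.572, -0.2945, 0.101]
tool_rot: [179.8, 0.0, 82.6]
force: [-0.0, 0.4, 0.8]
grip_width: 0.0227
grasp_force: 0.0
```

Request:
drive_tool(
  moves=[0, 0, 0, 0, 5, 0, 0, 0, 0, 5],
)

```text
time_s: 3.45
tool_pos: [0.5745, -0.295, 0.1009]
tool_rot: [179.5, 0.1, 82.7]
force: [7.0, -1.3, -1.3]
grip_width: 0.0138
grasp_force: 30.0
```

Request:
drive_tool(
  moves=[0.33, 0.06, -0.25, 0, 5, 0.73, 0.06, -0.38, 0, 5, 1.13, 0.06, -0.38, 0, 5, 1.52, 0.06, -0.25, 0, 5, 1.84, 0.06, 0, 0, 5],
)

```text
time_s: 4.08
tool_pos: [0.583, -0.228, 0.1027]
tool_rot: [179.6, 0.4, 82.4]
force: [-3.0, -8.4, 8.1]
grip_width: 0.014
grasp_force: 30.0
```

Request:
drive_tool(
  moves=[0, 0, 0, 0, 5, 0, 0, 0, 0, 5],
)

```text
time_s: 4.32
tool_pos: [0.5833, -0.2258, 0.1009]
tool_rot: [179.7, 0.3, 82.5]
force: [0.4, -5.0, 1.2]
grip_width: 0.0139
grasp_force: 30.0
```

```bash
python3 - <<'E'
from h import *
np.set_printoptions(precision=3,suppress=True)
snap('side','s2');snap('top','t2')
for n,f in(('side','s2'),('top','t2')):
    X=pts(n,f);m=(X[...,0]>.555)&(X[...,0]<.60)&(X[...,1]<-.26)&(X[...,1]>-.36)&(X[...,2]>.02)&(X[...,2]<.2)
    p=X[m];r=np.hypot((p[:,1]+.258)/.991,p[:,2]-.085);q=p[(r>.06)&(r<.075)];print(n,len(q),q.mean(0),np.degrees(np.median(np.arctan2(-(q[:,1]+.258),q[:,2]-.085))))
im=np.load('pics/s2.npz')['im'];cv2.imwrite('pics/c2.png',cv2.resize(im[250:350,340:460],(720,600),interpolation=2)[:,:,::-1])
E
```

```text
side 32 [ 0.575 -0.293  0.142] 29.352264485228794
top 0 [nan nan nan] nan<stdin>:6: RuntimeWarning: Mean of empty slice.
  ret = um.true_divide(
  return _methods._mean(a, axis=axis, dtype=dtype,
  ret = ret.dtype.type(ret / rcount)
```

View pics/c2.png

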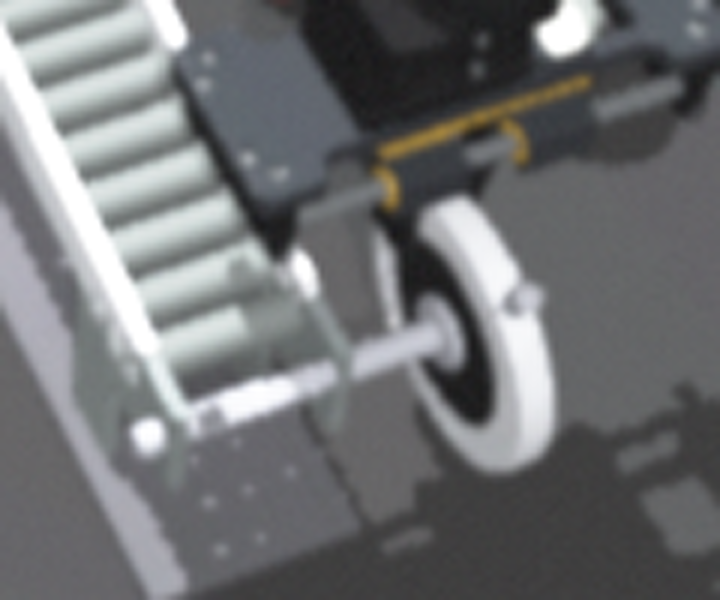

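The crop shows the stub at (525,295), still about 30° short of upright. I regrip nearer the top and turn further.

Request:
drive_tool(
  moves=[0, 0, 0, 0, 36, 0, 0, 0, 0, 36, -0.5, 0, -0.5, 0, 36, -1.04, 0, -0.38, 0, 36, -1.04, 0, -0.38, 0, 5],
)

```text
time_s: 5.05
tool_pos: [0.5759, -0.2644, 0.1137]
tool_rot: [-180.0, 0.0, 82.4]
force: [-0.7, 0.2, -0.4]
grip_width: 0.0312
grasp_force: 0.0
```

Request:
drive_tool(
  moves=[0, 0, 0, 0, 5, 0, 0, 0, 0, 5, 0, 0, 0, 0, 5],
)

```text
time_s: 5.42
tool_pos: [0.5787, -0.2614, 0.1135]
tool_rot: [179.8, -0.0, 82.7]
force: [6.2, -1.1, -3.8]
grip_width: 0.0137
grasp_force: 30.0
```

```bash
cat >> h.py <<'E'
def stub(f):
    snap('side',f);X=pts('side',f);m=(X[...,0]>.555)&(X[...,0]<.60)&(X[...,1]<-.2)&(X[...,1]>-.36)&(X[...,2]>.08)&(X[...,2]<.2)
    p=X[m];c=-.258;r=np.hypot((p[:,1]-c)/.991,p[:,2]-.085);q=p[(r>.061)&(r<.078)];print(len(q),q.mean(0),q[q[:,2].argsort()[-6:]])
E
python3 - <<'E'
from h import *
np.set_printoptions(precision=3,suppress=True)
stub('s3')
go()
E
```

```text
36 [ 0.578 -0.289  0.147] [[ 0.575 -0.298  0.152]
 [ 0.594 -0.274  0.152]
 [ 0.595 -0.275  0.153]
 [ 0.59  -0.274  0.155]
 [ 0.593 -0.273  0.156]
 [ 0.594 -0.275  0.158]]
t 5.47 [ 0.579 -0.261  0.114] yaw 82.7
```

Request:
drive_tool(
  moves=[0.15, 0.06, 0, 0, 5, 0.3, 0.06, 0.02, 0, 5, 0.45, 0.06, 0.06, 0, 5, 0.58, 0.06, 0.11, 0, 5, 0.58, 0.06, 0.11, 0, 5],
)

```text
time_s: 6.1
tool_pos: [0.5806, -0.2466, 0.1111]
tool_rot: [180.0, 0.5, 82.4]
force: [-2.2, -9.0, 5.3]
grip_width: 0.0138
grasp_force: 30.0
```

Request:
drive_tool(
  moves=[0, 0, 0, 0, 36, 0, 0, 0, 0, 36, 0, 0, -1.0, 0, 40, -0.5, 0, -2.0, 0, 40, -2, 0, -2.5, 0, 40],
)

```text
time_s: 6.72
tool_pos: [0.5755, -0.3143, 0.211]
tool_rot: [179.8, -0.2, 83.2]
force: [1.1, -0.2, -0.5]
grip_width: 0.0394
grasp_force: 0.0
```

Request:
drive_tool(
  moves=[-0.5, 0, 0, 0, 40, -0.5, 0, 0, 0, 40, -0.5, 0, 0, 0, 40],
)

```text
time_s: 7.1
tool_pos: [0.5701, -0.336, 0.2076]
tool_rot: [-179.9, -0.1, 82.7]
force: [1.3, 0.9, -0.4]
grip_width: 0.0406
grasp_force: 0.0
```

```bash
python3 - <<'E'
from h import *
np.set_printoptions(precision=3,suppress=True)
go()
snap('side','s4');snap('wrist','w4');snap('top','t4')
for n,f in(('side','s4'),('wrist','w4'),('top','t4')):
    X=pts(n,f);m=(X[...,0]>.555)&(X[...,0]<.605)&(X[...,1]<-.18)&(X[...,1]>-.36)&(X[...,2]>.08)&(X[...,2]<.2)
    p=X[m]
    if len(p)==0: continue
    q=p[(p[:,2]>.145)&(p[:,2]<.165)];q2=p[abs(p[:,2]-.12)<.01]
    print(n,len(q),q.mean(0) if len(q) else 0,q.min(0) if len(q) else 0,q.max(0) if len(q) else 0,'disc y',q2[:,1].min(),q2[:,1].max())
a=np.load('pics/s4.npz')['im'][260:340,360:450];b=np.load('pics/w4.npz')['im'][60:260,140:380]
cv2.imwrite('pics/c4.png',np.hstack([cv2.resize(a,(400,356),interpolation=2),cv2.resize(b,(400,356),interpolation=2)])[:,:,::-1])
E
```

```text
t 7.1 [ 0.57  -0.336  0.208] yaw 82.7
side 0 0 0 0 disc y -0.31094108993627795 -0.2862056361618731
wrist 205 [ 0.577 -0.275  0.153] [ 0.572 -0.281  0.145] [ 0.582 -0.269  0.156] disc y -0.30960737288976936 -0.21236441524127772
top 14 [ 0.573 -0.273  0.15 ] [ 0.57  -0.279  0.145] [ 0.577 -0.268  0.155] disc y -0.30783355441033056 -0.21148074661702954
```

View pics/c4.png

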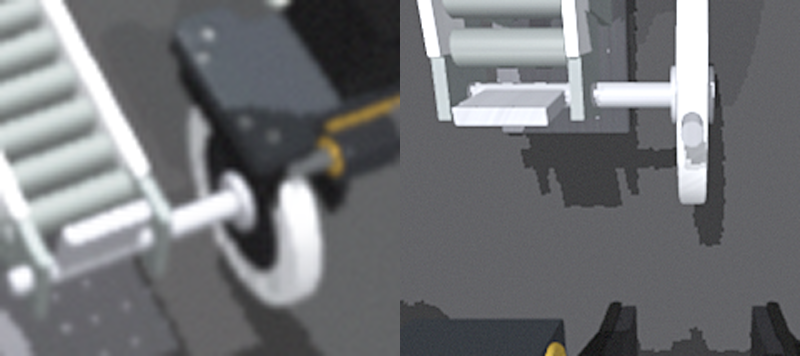

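The right half of the crop shows the stub at (692,130), leaning towards the camera with about 11° left to go. I regrip at the top for a last correction.

Request:
drive_tool(
  moves=[1.0, 0, 0, 0, 36, 1.9, 0, 0.8, 0, 36, 1.9, 0, 2.0, 0, 36, 1.9, 0, 2.35, 0, 36, 1.9, 0, 2.35, 0, 5],
)

```text
time_s: 7.88
tool_pos: [0.5788, -0.2634, 0.1147]
tool_rot: [-179.9, 0.0, 82.6]
force: [0.3, -0.8, 0.4]
grip_width: 0.0316
grasp_force: 0.0
```

Request:
drive_tool(
  moves=[0, 0, 0, 0, 5, 0, 0, 0, 0, 5, 0, 0, 0, 0, 5],
)

```text
time_s: 8.25
tool_pos: [0.5784, -0.2643, 0.1166]
tool_rot: [-180.0, 0.0, 82.6]
force: [-5.7, 1.1, 5.6]
grip_width: 0.014
grasp_force: 30.0
```

Request:
drive_tool(
  moves=[0.1, 0, 0, 0, 5, 0.2, 0, 0, 0, 5, 0.3, 0, 0, 0, 5, 0.32, 0, 0, 0, 5, 0.32, 0, 0, 0, 5],
)

```text
time_s: 8.88
tool_pos: [0.5791, -0.2585, 0.1167]
tool_rot: [179.9, 0.6, 82.3]
force: [-3.7, -10.2, 2.0]
grip_width: 0.0137
grasp_force: 30.0
```

Request:
drive_tool(
  moves=[0.06, 0, 0, 0, 5, 0.12, 0, 0, 0, 5, 0.12, 0, 0, 0, 5, 0.12, 0, 0, 0, 5],
)

```text
time_s: 9.38
tool_pos: [0.5797, -0.2536, 0.1164]
tool_rot: [179.9, 0.6, 82.3]
force: [-2.9, -9.8, -0.4]
grip_width: 0.0139
grasp_force: 30.0
```

Request:
drive_tool(
  moves=[-0.12, 0, 0, 0, 5, -0.12, 0, 0, 0, 5],
)

```text
time_s: 9.62
tool_pos: [0.5797, -0.2538, 0.1163]
tool_rot: [180.0, 0.2, 82.5]
force: [-4.9, -4.4, 4.8]
grip_width: 0.0139
grasp_force: 30.0
```

Request:
drive_tool(
  moves=[0, 0, 0, 0, 36, 0, 0, 0, 0, 36, 0, 0, -1.0, 0, 40, -0.5, 0, -2.0, 0, 40, -2, 0, -2.5, 0, 40],
)

```text
time_s: 10.25
tool_pos: [0.5748, -0.3251, 0.2171]
tool_rot: [179.7, -0.2, 83.1]
force: [1.1, -0.2, -0.4]
grip_width: 0.0396
grasp_force: 0.0
```

Request:
drive_tool(
  moves=[-0.2, 0, 0, 0, 40, -0.2, 0, 0, 0, 40, -0.2, 0, 0, 0, 40],
)

```text
time_s: 10.62
tool_pos: [0.5704, -0.3347, 0.2136]
tool_rot: [-179.9, -0.1, 82.8]
force: [0.1, 0.7, 0.7]
grip_width: 0.0402
grasp_force: 0.0
```

```bash
python3 - <<'E'
from h import *
np.set_printoptions(precision=3,suppress=True)
go((.50,.03,.26,110))
snap('wrist','w5');snap('top','t5')
for n,f in(('wrist','w5'),('top','t5')):
    X=pts(n,f);m=(X[...,0]>.555)&(X[...,0]<.605)&(X[...,1]<-.18)&(X[...,1]>-.36)&(X[...,2]>.08)&(X[...,2]<.2)
    p=X[m];q=p[(p[:,2]>.145)&(p[:,2]<.165)];q2=p[abs(p[:,2]-.12)<.01]
    print(n,len(q),q.mean(0),q.min(0),q.max(0),'disc y',q2[:,1].min(),q2[:,1].max())
E
```

```text
t 10.62 [ 0.57  -0.335  0.214] yaw 82.8
[ 8.82 -2.9  -1.14] -2.72
wrist 166 [ 0.578 -0.263  0.155] [ 0.573 -0.268  0.148] [ 0.583 -0.258  0.157] disc y -0.3092146723227993 -0.21272985976467707
top 13 [ 0.575 -0.26   0.153] [ 0.57  -0.266  0.145] [ 0.579 -0.246  0.16 ] disc y -0.3086441825803838 -0.21127228219684974
```

The stub is at y = -0.262 against a wheel centre of -0.261, so it is upright within about 1°. Now the long case.

Request:
drive_tool(
  moves=[1.4, -0.4, -0.3, 0.5, 87, 2.8, -0.8, -0.6, 1.2, 87, 4.2, -1.2, -0.9, 2.0, 87, 5.6, -1.7, -1.1, 2.8, 87, 7.0, -2.3, -1.1, 3.6, 87],
)

```text
time_s: 11.35
tool_pos: [0.5161, -0.0502, 0.2592]
tool_rot: [180.0, -0.1, 47.2]
force: [-0.2, 0.2, -0.4]
grip_width: 0.0815
grasp_force: 0.0
```

```bash
python3 - <<'E'
from h import *
go((.40,.32,.22,17))
E
```

```text
t 11.35 [ 0.5161 -0.0502  0.2592] yaw 47.2
[ 4.82 -8.42  0.99] 3.02
```

Request:
drive_tool(
  moves=[0.8, -1.35, 0.2, 0.6, 87, 1.6, -2.7, 0.4, 1.2, 87, 2.4, -4.05, 0.6, 1.8, 87, 3.2, -5.4, 0.8, 2.4, 87, 4.0, -6.7, 1.0, 3.0, 87],
)

```text
time_s: 11.98
tool_pos: [0.4268, 0.2466, 0.219]
tool_rot: [-179.9, -0.0, 17.2]
force: [1.3, -0.3, 0.5]
grip_width: 0.0869
grasp_force: 0.0
```

```bash
python3 - <<'E'
from h import *
go((.368,.328,.19,17))
E
```

```text
t 11.97 [0.4268 0.2466 0.219 ] yaw 17.2
[-0.8  -2.38  0.73] 0.02
```

Request:
drive_tool(
  moves=[-0.4, -1.0, 0.2, 0, 87, -0.8, -2.0, 0.4, 0, 87, -0.8, -2.2, 0.5, 0, 87, -0.8, -2.2, 0.5, 0, 87],
)

```text
time_s: 12.48
tool_pos: [0.3712, 0.3185, 0.1988]
tool_rot: [180.0, 0.0, 17.4]
force: [-0.0, -0.7, 0.1]
grip_width: 0.0867
grasp_force: 0.0
```

```bash
cat >> h.py <<'E'
def lid(f,x,y,rad):
    snap('wrist',f);X=pts('wrist',f)
    m=(np.hypot(X[...,0]-x,X[...,1]-y)<rad)&(abs(X[...,2]-.055)<.006)
    rc=cv2.minAreaRect(X[m][:,:2].astype(np.float32)*1000); print(m.sum(),np.median(X[m][:,2]),rc)
E
python3 - <<'E'
from h import *
lid('w6',.416,.344,.075)
go((.416,.344,.15,17),(.416,.344,.02,17))
E
```

```text
6169 0.05455510413690462 ((416.397216796875, 344.34954833984375), (119.67036437988281, 50.08713912963867), 17.139238357543945)
t 12.53 [0.3721 0.3178 0.1991] yaw 17.3
[ 1.24 -0.3   1.23] 0.03
[ 1.24 -0.3   4.48] 0.03
```

View pics/w6.png

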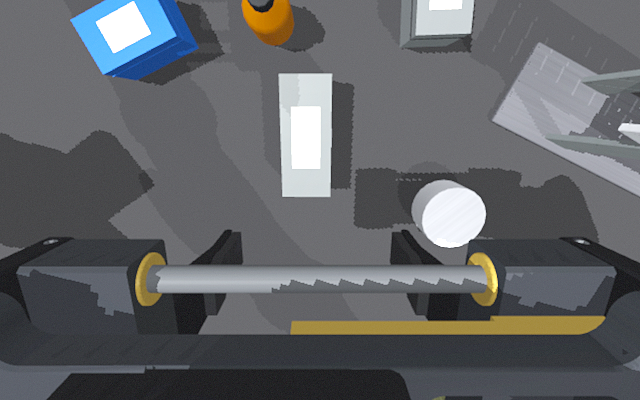

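The long grey case is at (305,135), straight ahead and aligned. The short grey one is at (437,20) and the blue look-alike at (135,35). I grasp the long case.

Request:
drive_tool(
  moves=[0.8, -0.2, 0.4, 0, 87, 1.25, -0.31, 1.5, 0, 87, 1.25, -0.31, 2.9, 0, 87, 1.25, -0.31, 4.0, 0, 87, 1.25, -0.31, 4.43, 0, 87],
  squeeze=25,
)

```text
time_s: 13.15
tool_pos: [0.4156, 0.3425, 0.0197]
tool_rot: [179.9, 0.2, 17.2]
force: [1.2, -0.3, 0.2]
grip_width: 0.0869
grasp_force: 0.0
```

Request:
drive_tool(
  moves=[0, 0, 0, 0, 87, 0, 0, 0, 0, 40, 0, 0, 0, 0, 40, 0, 0, 0, 0, 40, 0, 0, 0, 0, 40],
)

```text
time_s: 13.78
tool_pos: [0.4158, 0.3454, 0.0224]
tool_rot: [-180.0, -0.0, 17.3]
force: [0.2, 0.9, -0.1]
grip_width: 0.0547
grasp_force: 0.0
```

Request:
drive_tool(
  moves=[0, 0, 0, 0, 40, 0, 0, 0, 0, 40, 0, 0, -1.5, 0, 40, 0, 0, -3.0, 0, 40, 0, 0, -4.5, 0, 40],
)

```text
time_s: 14.4
tool_pos: [0.4149, 0.3448, 0.2028]
tool_rot: [180.0, 0.1, 17.3]
force: [0.9, 1.4, -2.5]
grip_width: 0.0497
grasp_force: 25.0
```

```bash
python3 - <<'E'
from h import *
go((.50,-.06,.25,82.4))
E
```

```text
t 14.4 [0.4149 0.3448 0.2028] yaw 17.3
[-0.99 10.29 -1.18] -6.51
```

Request:
drive_tool(
  moves=[-0.1, 1.0, -0.3, -0.6, 40, -0.2, 2.0, -0.6, -1.3, 40, -0.3, 3.0, -0.9, -2.0, 40, -0.4, 4.1, -1.2, -2.6, 40, -0.5, 5.2, -1.2, -3.3, 40],
)

```text
time_s: 15.02
tool_pos: [0.4588, 0.1394, 0.2501]
tool_rot: [-180.0, -0.1, 50.6]
force: [0.3, 0.6, -2.9]
grip_width: 0.0496
grasp_force: 25.0
```

```bash
python3 - <<'E'
from h import *
go((.505,-.06,.25,82.4))
E
```

```text
t 15.03 [0.4588 0.1394 0.2501] yaw 50.6
[-3.12  4.06 -0.  ] -3.18
```

Request:
drive_tool(
  moves=[-0.6, 0.9, 0, -0.8, 40, -1.4, 1.9, 0, -1.6, 40, -2.2, 2.9, 0, -2.4, 40, -2.9, 3.9, 0, -3.18, 40, -2.9, 3.9, 0, -3.18, 40],
)

```text
time_s: 15.65
tool_pos: [0.5043, -0.0534, 0.2493]
tool_rot: [-180.0, 0.1, 81.7]
force: [-0.6, 0.2, -3.2]
grip_width: 0.0498
grasp_force: 25.0
```

Request:
drive_tool(
  moves=[0, 0, 0, 0, 40, 0, 0, 0, 0, 40],
)

```text
time_s: 15.9
tool_pos: [0.5042, -0.0467, 0.2493]
tool_rot: [-179.9, -0.0, 82.2]
force: [0.8, 0.4, -2.8]
grip_width: 0.0498
grasp_force: 25.0
```

```bash
python3 - <<'E'
from h import *
np.set_printoptions(precision=4,suppress=True)
go()
snap('wrist','w7');snap('top','t7')
for n,f in(('wrist','w7'),('top','t7'),('side','s4')):
  X=pts(n,f)
  for y0 in (.0,.03,.05,.07,.085,.095):
    m=(X[...,0]>.42)&(X[...,0]<.60)&(abs(X[...,1]-y0)<.005)&(X[...,2]>.125)&(X[...,2]<.17)
    q=X[m]
    if len(q)<10: continue
    zt=np.percentile(q[:,2],97); r=q[q[:,2]>zt-.005]; mid=(q[:,0].min()+q[:,0].max())/2
    L=r[r[:,0]<mid][:,0];H=r[r[:,0]>mid][:,0]
    print(n,y0,len(q),'ext',q[:,0].min(),q[:,0].max(),'mid',mid,'zrail',zt,'zroll',np.percentile(q[abs(q[:,0]-mid)<.02][:,2],[50,90]))
E
```

```text
t 15.9 [ 0.5042 -0.0467  0.2493] yaw 82.2
wrist 0.0 200 ext 0.5165545001359245 0.5570862812541946 mid 0.5368203906950595 zrail 0.1465960193503844 zroll [0.1377 0.146 ]
wrist 0.03 1035 ext 0.4873718015864732 0.560773916516444 mid 0.5240728590514586 zrail 0.14956583568130058 zroll [0.1401 0.1412]
wrist 0.05 1136 ext 0.49027921397271484 0.5627900430837348 mid 0.5265346285282249 zrail 0.15206724740480235 zroll [0.1426 0.144 ]
wrist 0.07 1247 ext 0.49306342161035194 0.5657861399145772 mid 0.5294247807624646 zrail 0.15452316906690045 zroll [0.1447 0.1463]
wrist 0.085 987 ext 0.4949404591894765 0.5683089557893389 mid 0.5316247074894077 zrail 0.15658833676954614 zroll [0.1436 0.1466]
wrist 0.095 1456 ext 0.4960248384847776 0.5686736332264049 mid 0.5323492358555912 zrail 0.15763567583248814 zroll [0.1482 0.1494]
top 0.0 14 ext 0.482334946620061 0.5531089877675398 mid 0.5177219671938004 zrail 0.14590990552334115 zroll [0.1343 0.1343]
top 0.03 66 ext 0.48545996903553895 0.5561254377429311 mid 0.520792703389235 zrail 0.15021913935504425 zroll [0.1399 0.1432]
top 0.05 77 ext 0.4885958334059644 0.
[... 523 characters left out ...]
d 0.5215491275315398 zrail 0.14800142502295868 zroll [0.1338 0.1388]
side 0.03 110 ext 0.488880991286129 0.5629358185207309 mid 0.5259084049034299 zrail 0.15094343689011222 zroll [0.1408 0.1437]
side 0.05 121 ext 0.4918332760219003 0.56475969964584 mid 0.5282964878338702 zrail 0.15487902176779347 zroll [0.1423 0.1456]
side 0.07 128 ext 0.4937777775541001 0.5665476849936106 mid 0.5301627312738554 zrail 0.15669230398953088 zroll [0.1437 0.149 ]
side 0.085 90 ext 0.495768008616956 0.5687548834855349 mid 0.5322614460512455 zrail 0.15856999940809294 zroll [0.1443 0.1481]
side 0.095 113 ext 0.4967116303633538 0.5709165739065952 mid 0.5338141021349745 zrail 0.15937496130804266 zroll [0.1487 0.1516]
```

```bash
python3 - <<'E'
from h import *
go((.525,.037,.20,82.4),(.525,.037,.176,82.4))
E
```

```text
t 16.0 [ 0.5044 -0.047   0.2496] yaw 82.2
[2.15 0.23 1.24] -0.02
[2.15 0.23 1.84] -0.02
```

Request:
drive_tool(
  moves=[0.7, 0.07, 0.1, 0, 40, 1.5, 0.15, 0.5, 0, 40, 2.15, 0.23, 1.0, 0, 40, 2.15, 0.23, 1.5, 0, 40, 2.15, 0.23, 1.7, 0, 40],
)

```text
time_s: 16.62
tool_pos: [0.5245, 0.0364, 0.1805]
tool_rot: [-179.9, 0.0, 82.2]
force: [-0.1, -1.6, -2.9]
grip_width: 0.05
grasp_force: 25.0
```

Request:
drive_tool(
  moves=[0, 0, 0, 0, 40, 0, 0, 0, 0, 40, 0, 0, 0, 0, 40],
)

```text
time_s: 17.0
tool_pos: [0.5259, 0.0355, 0.1827]
tool_rot: [179.9, -0.1, 82.1]
force: [-0.5, 0.2, -2.6]
grip_width: 0.0499
grasp_force: 25.0
```

```bash
python3 - <<'E'
from h import *
go((.525,.037,.172,82.4),(.525,.037,.164,82.4))
E
```

```text
t 17.0 [0.5259 0.0355 0.1827] yaw 82.1
[ 0.03 -0.03  0.27] -0.03
[ 0.03 -0.03  0.47] -0.03
```

Good. I lower to first contact, then ease the grip so the case tilts onto the slope.

Request:
drive_tool(
  moves=[0, -0.02, 0.12, 0, 40, 0, -0.02, 0.22, 0, 40, 0, -0.02, 0.27, 0, 40, 0, -0.02, 0.3, 0, 40, 0, -0.02, 0.3, 0, 40],
  squeeze=10,
)

```text
time_s: 17.62
tool_pos: [0.5246, 0.0358, 0.1698]
tool_rot: [-180.0, -0.0, 82.1]
force: [-0.2, -0.4, -2.0]
grip_width: 0.0497
grasp_force: 10.0
```

Request:
drive_tool(
  moves=[0, 0, 0.05, 0, 40, 0, 0, 0.1, 0, 40, 0, 0, 0.15, 0, 40, 0, 0, 0.17, 0, 40, 0, 0, 0.17, 0, 40],
  squeeze=8,
)

```text
time_s: 18.25
tool_pos: [0.5248, 0.0356, 0.1644]
tool_rot: [-180.0, -0.0, 82.1]
force: [-3.3, -1.2, 8.8]
grip_width: 0.0497
grasp_force: 8.0
```

```bash
python3 - <<'E'
from h import *
np.set_printoptions(precision=4,suppress=True)
snap('side','s8');snap('wrist','w8')
for n,f in(('side','s8'),('wrist','w8')):
    X=pts(n,f);m=(abs(X[...,0]-.525)<.04)&(abs(X[...,1]-.036)<.08)&(X[...,2]>.185)&(X[...,2]<.215)
    p=X[m];
    if len(p)<20: print(n,len(p)); continue
    A=np.c_[p[:,:2],np.ones(len(p))];c=np.linalg.lstsq(A,p[:,2],rcond=None)[0];print(n,len(p),c,p.min(0),p.max(0))
    rc=cv2.minAreaRect(p[:,:2].astype(np.float32)*1000);print(rc)
E
```

```text
side 676 [0.053  0.1361 0.1664] [ 0.4858 -0.0297  0.185 ] [0.5638 0.069  0.2147]
((525.8842163085938, 18.01915740966797), (75.69949340820312, 98.56476593017578), 9.171184539794922)
wrist 17606 [0.0072 0.0547 0.1927] [0.4889 0.0051 0.185 ] [0.5628 0.098  0.215 ]
((526.5303344726562, 51.32769012451172), (87.53620910644531, 74.70244598388672), 81.99275970458984)
```

```bash
python3 - <<'E'
from h import *
np.set_printoptions(precision=4,suppress=True)
for n,f in(('side','s8'),('wrist','w8')):
    X=pts(n,f)
    for y0 in (-.02,-.01,0,.01,.06,.07,.08,.09):
        m=(abs(X[...,0]-.524)<.018)&(abs(X[...,1]-y0)<.004)&(X[...,2]>.15)&(X[...,2]<.23)
        q=X[m]
        if len(q)>4: print(n,y0,len(q),np.percentile(q[:,2],[10,50,90]))
E
```

```text
side -0.02 111 [0.1526 0.1743 0.1918]
side -0.01 42 [0.1909 0.193  0.1951]
side 0 41 [0.1914 0.1941 0.1964]
side 0.01 47 [0.1931 0.196  0.1986]
side 0.06 16 [0.2005 0.2036 0.2043]
side 0.07 7 [0.2008 0.2014 0.2029]
wrist 0.01 613 [0.1932 0.194  0.1947]
wrist 0.06 1278 [0.1991 0.2    0.2008]
wrist 0.07 1385 [0.2    0.2008 0.2017]
wrist 0.08 1500 [0.2012 0.202  0.2029]
wrist 0.09 1800 [0.1968 0.203  0.2039]
```

The lid slopes about 6.5 to 7°, so the case lies flush on the rollers. I release it.

Request:
drive_tool(
  moves=[0, 0, 0, 0, 62, 0, 0, 0, 0, 70, 0, 0, 0, 0, 80, 0, 0, -0.5, 0, 80, 0, 0, -1.5, 0, 80],
)

```text
time_s: 18.98
tool_pos: [0.5234, 0.0356, 0.222]
tool_rot: [-179.8, 0.1, 82.1]
force: [0.2, 0.3, -0.1]
grip_width: 0.079
grasp_force: 0.0
```

Request:
drive_tool(
  moves=[0, 0, -0.5, 0, 87, 0, 0, -0.5, 0, 87, 0, 0, -0.5, 0, 87, 0, 0, -0.5, 0, 87],
)

```text
time_s: 19.48
tool_pos: [0.5239, 0.0356, 0.2417]
tool_rot: [-179.9, 0.0, 82.1]
force: [0.2, -0.2, 1.1]
grip_width: 0.0868
grasp_force: 0.0
```

```bash
cat >> h.py <<'E'
def lane(f):  # lid heights above the roller plane along the lane, from top view
    snap('top',f);X=pts('top',f);x0=.5241+.132*(X[...,1]-.03);h=X[...,2]-(.1412+.123*(X[...,1]-.03))
    m=(abs(X[...,0]-x0)<.045)&(X[...,1]>-.3)&(X[...,1]<.12)&(abs(h-.055)<.009)
    p=X[m];print(f,len(p),'y',p[:,1].min(),p[:,1].max(),cv2.minAreaRect(p[:,:2].astype(np.float32)*1000))
E
python3 - <<'E'
from h import *
lane('t9'); lane('t9b'); go((.56,.24,.22,19))
E
```

```text
t9 236 y -0.11514877496176427 -0.07119953175947212 ((505.2090148925781, -91.15544891357422), (43.86287307739258, 50.23236083984375), 83.24736785888672)
t9b 263 y -0.11819713962158658 -0.07109646022725603 ((504.9600830078125, -93.06105041503906), (48.990596771240234, 49.9123420715332), 82.06684875488281)
t 19.57 [0.5241 0.0357 0.242 ] yaw 82.1
[5.18 0.19 0.55] 6.31
```

Request:
drive_tool(
  moves=[0.9, -0.1, 0, 1.0, 87, 1.9, -0.2, 0.2, 2.0, 87, 3.0, -0.3, 0.5, 3.0, 87, 4.1, -0.45, 0.8, 4.0, 87, 5.2, -0.57, 1.0, 5.0, 87],
)

```text
time_s: 20.2
tool_pos: [0.5301, 0.2461, 0.2019]
tool_rot: [-180.0, 0.1, 31.8]
force: [0.0, 0.0, -0.3]
grip_width: 0.0871
grasp_force: 0.0
```

Request:
drive_tool(
  moves=[0, 0, 0, 1.0, 87, 0, 0, 0, 1.3, 87, 0, 0, 0, 1.3, 87, 0, 0, 0, 1.3, 87],
)

```text
time_s: 20.7
tool_pos: [0.5305, 0.2447, 0.2028]
tool_rot: [-180.0, 0.0, 19.2]
force: [-0.1, -0.1, 0.5]
grip_width: 0.0871
grasp_force: 0.0
```

```bash
python3 - <<'E'
from h import *
lid('w10',.58,.2645,.06);lane('t10')
go((.58,.2645,.1,19.1),(.58,.2645,.022,19.1))
E
```

```text
4019 0.05450797269024926 ((580.8541870117188, 265.20635986328125), (79.04730987548828, 50.062461853027344), 19.148883819580078)
t10 659 y -0.23223815878073645 -0.10892442883019736 ((495.73095703125, -171.437255859375), (121.81090545654297, 50.567466735839844), 82.28206634521484)
t 20.8 [0.5305 0.2447 0.203 ] yaw 19.1
[ 1.33 -0.06  2.57] 0.0
[ 1.33 -0.06  4.52] 0.0
```

View pics/w10.png

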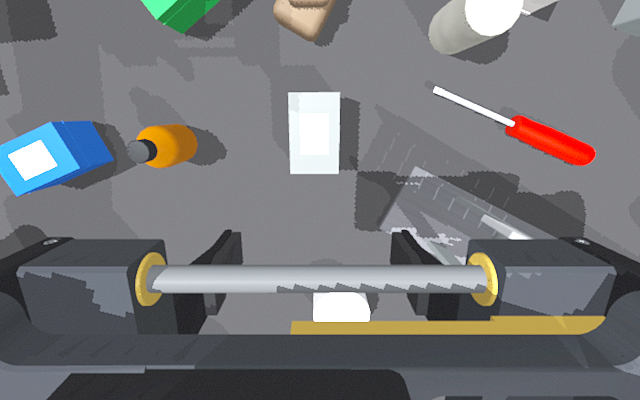

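The short grey case with its white label is at (315,132), dead ahead. Blue is at (50,158) and green at (180,10), and both are left alone. I grasp the grey one.

Request:
drive_tool(
  moves=[0.8, -0.05, 0.5, 0, 87, 1.36, -0.07, 1.5, 0, 87, 1.36, -0.07, 2.9, 0, 87, 1.36, -0.07, 4.0, 0, 87, 1.36, -0.07, 4.5, 0, 87],
  squeeze=25,
)

```text
time_s: 21.42
tool_pos: [0.5793, 0.2646, 0.0202]
tool_rot: [180.0, 0.2, 19.1]
force: [0.4, -0.3, 0.6]
grip_width: 0.0871
grasp_force: 0.0
```

Request:
drive_tool(
  moves=[0, 0, 0, 0, 60, 0, 0, 0, 0, 40, 0, 0, 0, 0, 40, 0, 0, 0, 0, 40, 0, 0, 0, 0, 40],
)

```text
time_s: 22.05
tool_pos: [0.5816, 0.2655, 0.024]
tool_rot: [-180.0, -0.1, 19.1]
force: [-0.5, -0.6, 3.8]
grip_width: 0.0493
grasp_force: 25.0
```

Request:
drive_tool(
  moves=[0, 0, 0, 0, 40, 0, 0, 0, 0, 40, 0, 0, -1.5, 0, 40, 0, 0, -3.0, 0, 40, 0, 0, -4.5, 0, 40],
)

```text
time_s: 22.68
tool_pos: [0.58, 0.2651, 0.2035]
tool_rot: [-180.0, 0.1, 19.1]
force: [0.4, 0.4, -2.6]
grip_width: 0.0498
grasp_force: 25.0
```

```bash
python3 - <<'E'
from h import *
lane('t11')
y=.05;go((.5241+.132*(y-.03),y,.21,82.4))
E
```

```text
t11 659 y -0.25318876137985297 -0.127836789638053 ((493.0407409667969, -189.74853515625), (121.42591857910156, 50.095584869384766), 82.23894500732422)
t 22.73 [0.5843 0.2666 0.2133] yaw 19.1
[-3.13  4.65  0.03] -6.33
```

Request:
drive_tool(
  moves=[-0.5, 0.8, -0.2, -1.0, 40, -1.1, 1.7, -0.3, -2.0, 40, -1.7, 2.6, -0.4, -3.0, 40, -2.3, 3.5, -0.4, -4.0, 40, -3.1, 4.65, -0.4, -5.0, 40],
)

```text
time_s: 23.35
tool_pos: [0.5238, 0.0486, 0.2178]
tool_rot: [-179.9, 0.0, 69.6]
force: [0.6, -0.7, -2.6]
grip_width: 0.05
grasp_force: 25.0
```

Request:
drive_tool(
  moves=[0, 0, 0, -1.0, 40, 0, 0, 0, -1.33, 40, 0, 0, 0, -1.33, 40, 0, 0, 0, -1.33, 40],
)

```text
time_s: 23.85
tool_pos: [0.5244, 0.0491, 0.2184]
tool_rot: [-179.9, 0.0, 82.4]
force: [-0.6, -0.2, -2.6]
grip_width: 0.0497
grasp_force: 25.0
```

```bash
python3 - <<'E'
from h import *
y=.046;x=.5241+.132*(y-.03);go((x,y,.19,82.4),(x,y,.172,82.4))
E
```

```text
t 23.85 [0.5244 0.0491 0.2184] yaw 82.4
[-0.07  0.06  0.71] -0.0
[-0.07  0.06  1.16] -0.0
```

Request:
drive_tool(
  moves=[-0.07, 0.06, 0.5, 0, 40, -0.07, 0.06, 0.85, 0, 40, -0.07, 0.06, 1.05, 0, 40, -0.07, 0.06, 1.12, 0, 40, -0.07, 0.06, 1.15, 0, 40],
)

```text
time_s: 24.48
tool_pos: [0.527, 0.046, 0.1732]
tool_rot: [180.0, -0.0, 82.4]
force: [-1.0, -0.1, -2.7]
grip_width: 0.0502
grasp_force: 25.0
```

Request:
drive_tool(
  moves=[0, 0, 0, 0, 40, 0, 0, 0.02, 0, 40],
  squeeze=10,
)

```text
time_s: 24.72
tool_pos: [0.5271, 0.046, 0.1726]
tool_rot: [180.0, -0.0, 82.4]
force: [-0.1, -1.0, -2.5]
grip_width: 0.0501
grasp_force: 10.0
```

Request:
drive_tool(
  moves=[0, 0, 0.05, 0, 40, 0, 0, 0.1, 0, 40, 0, 0, 0.15, 0, 40, 0, 0, 0.17, 0, 40, 0, 0, 0.17, 0, 40],
  squeeze=8,
)

```text
time_s: 25.35
tool_pos: [0.5271, 0.0458, 0.1671]
tool_rot: [180.0, -0.1, 82.4]
force: [-4.2, -0.4, 8.3]
grip_width: 0.0498
grasp_force: 8.0
```

```bash
cat > lidz.py <<'E'
from h import *
np.set_printoptions(precision=4,suppress=True)
snap('side','s12');snap('wrist','w12')
for n,f in(('side','s12'),('wrist','w12')):
    X=pts(n,f)
    for y0 in (.012,.018,.024,.066,.072,.08):
        m=(abs(X[...,0]-.526)<.018)&(abs(X[...,1]-y0)<.004)&(X[...,2]>.15)&(X[...,2]<.23)
        q=X[m]
        if len(q)>4: print(n,y0,len(q),np.percentile(q[:,2],[10,50,90]),'plane+55',.1412+.123*(y0-.03)+.0554)
lane('t12')
E
python3 lidz.py
```

```text
side 0.012 76 [0.1529 0.1909 0.1962] plane+55 0.194386
side 0.018 38 [0.1941 0.1962 0.198 ] plane+55 0.195124
side 0.024 42 [0.1932 0.1965 0.1982] plane+55 0.195862
side 0.072 12 [0.2018 0.2035 0.2051] plane+55 0.201766
side 0.08 10 [0.2009 0.2027 0.2052] plane+55 0.20274999999999999
wrist 0.012 27 [0.1933 0.1941 0.1946] plane+55 0.194386
wrist 0.018 517 [0.1939 0.1946 0.1953] plane+55 0.195124
wrist 0.024 814 [0.1946 0.1954 0.1963] plane+55 0.195862
wrist 0.066 1202 [0.1996 0.2004 0.2012] plane+55 0.20102799999999998
wrist 0.072 1250 [0.2003 0.2011 0.2019] plane+55 0.201766
wrist 0.08 1799 [0.1898 0.2015 0.2025] plane+55 0.20274999999999999
t12 657 y -0.254481553928941 -0.12780610133633286 ((493.322998046875, -190.720703125), (122.07508087158203, 50.74885177612305), 82.18340301513672)
```

The short case is flush on the slope and the long one has come to rest at the stop. I release.

Request:
drive_tool(
  moves=[0, 0, 0, 0, 62, 0, 0, 0, 0, 70, 0, 0, 0, 0, 80, 0, 0, -0.5, 0, 80, 0, 0, -1.5, 0, 80],
)

```text
time_s: 26.12
tool_pos: [0.5255, 0.0458, 0.2244]
tool_rot: [-179.8, 0.1, 82.4]
force: [0.7, 1.2, 1.1]
grip_width: 0.0795
grasp_force: 0.0
```

Request:
drive_tool(
  moves=[0.6, 0, -0.8, 0, 87, 1.5, -0.6, -0.8, 0, 87, 2.5, -1.2, -0.8, 0, 87, 3.5, -1.8, -0.8, 0, 87, 4.5, -2.4, -0.8, 0, 87],
)

```text
time_s: 26.75
tool_pos: [0.4547, 0.2383, 0.2575]
tool_rot: [180.0, -0.0, 82.4]
force: [0.0, 0.5, -0.3]
grip_width: 0.087
grasp_force: 0.0
```

Request:
drive_tool(
  moves=[0, 0, 0, 0, 87, 0, 0, 0, 0, 87, 0, 0, 0, 0, 87, 0, 0, 0, 0, 87, 0, 0, 0, 0, 87],
)

```text
time_s: 27.38
tool_pos: [0.4557, 0.2364, 0.2575]
tool_rot: [-180.0, -0.0, 82.3]
force: [-0.6, 1.1, 0.3]
grip_width: 0.0869
grasp_force: 0.0
```

Request:
drive_tool(
  moves=[0, 0, 0, 0, 87, 0, 0, 0, 0, 87, 0, 0, 0, 0, 87, 0, 0, 0, 0, 87, 0, 0, 0, 0, 87],
)

```text
time_s: 28.0
tool_pos: [0.4554, 0.237, 0.2575]
tool_rot: [-180.0, -0.0, 82.4]
force: [0.1, -0.0, -0.5]
grip_width: 0.0869
grasp_force: 0.0
```

```bash
python3 - <<'E'
from h import *
lane('t13');lane('t14');snap('side','s14')
a=np.load('pics/t14.npz')['im'][80:280,190:480];b=np.load('pics/s14.npz')['im'][180:350,290:450]
cv2.imwrite('pics/c14.png',np.hstack([cv2.resize(a,(440,303),interpolation=2),cv2.resize(b,(285,303),interpolation=2)])[:,:,::-1])
E
```

```text
t13 1092 y -0.2531073718921478 -0.0503755872884319 ((498.61700439453125, -150.9991455078125), (199.36585998535156, 50.6635856628418), 82.00846862792969)
t14 1090 y -0.25279944030375306 -0.0507647104483631 ((498.6384582519531, -151.815673828125), (200.65765380859375, 50.80995559692383), 82.30365753173828)
```

View pics/c14.png

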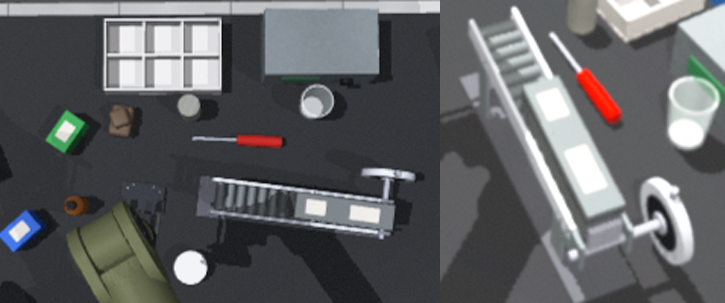

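Both cases lie end to end against the stop: together they measure 200 mm, at (340,210) in the left half. The other things have not moved. One stub check, then I hand in.

```bash
python3 - <<'E'
from h import *
for n,f in(('top','t14'),('side','s14')):
    X=pts(n,f);m=(X[...,0]>.555)&(X[...,0]<.605)&(X[...,1]<-.18)&(X[...,1]>-.36)&(X[...,2]>.08)&(X[...,2]<.2);p=X[m];q=p[(p[:,2]>.145)&(p[:,2]<.165)];q2=p[abs(p[:,2]-.12)<.01]
    print(n,len(q),q.mean(0),'disc',(q2[:,1].min()+q2[:,1].max())/2)
E
```

```text
top 11 [ 0.57559192 -0.26184651  0.15308692] disc -0.2590837307307552
side 30 [ 0.57877772 -0.26342717  0.15310847] disc -0.2613910545967303
```

```bash
python3 -c "
from cell import env
print(env.sign_off())"
```

```text
the job is handed in; nothing more can be done
None
```

The job is handed in at about 28 s: the stop is upright to within about 2°, the long case rests against it, and the short case sits against the back of the long one. The other things on the bench were left where they were.

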